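# Turn round the row of objectives on the fitting rack

### The arm

A 6-joint arm with a two-finger parallel gripper is mounted at the origin on the work surface. World frame = base frame: x ahead of the robot, y to its left, z up, the work surface at z = 0. Lengths are in mm, angles in rad, forces in N, time in s.
With the tool pointing down it reaches from about 350 to 875 mm from the base axis. Payload 4.2 kg.
Tool frame: the origin (TCP) lies midway between the tips of the shut fingers; the grasp point (between the pads) lies 19 mm behind it (arm.grasp_offset is the distance from the TCP to the grasp point, in mm); z points along the fingers, y is the direction in which the jaws open and shut (so a half turn about z gives the same grasp; the last joint's range is limited). The gripper opens to 85 mm and grips with 20 to 120 N. Pads are 22 mm wide; open, the fingers measure 114 mm over their backs; the gripper's body (76 mm by 85 mm) begins 54 mm behind the grasp point. The pads swing forward as they close: fully open they stand 13 mm farther back than shut.
Start: joints at [1.385, 0.385, 0.008, 0, -1.194, -0.259], TCP at [268.89, 564.179, 231.312] pointing down, gripper open.
Joint ranges: [-3.14, 3.14], [-1.21, 2.06], [-1.07, 1.41], [-3.16, 2.05], [-2.99, -0.16], [-3.1, 3.1]. Speed limits (rad/s): [2.79, 2.79, 3.14, 3.14, 3.14, 3.14].

### API

Orientations are given as a unit quaternion [x, y, z, w].
In Python, from bench import arm gives the robot as it stands.
- The arm moves only by the tool move_arm, never from a script. Its argument "moves" is a list of rows, each an object with "gripper": the gripper's target within -1 to 1 (fully open at 1, half-way at 0, shut at -1); "xyz": the shift along the tool's x, y, z in cm, a list of three; "angular": the turn, a rotation vector about the tool's x, y, z in rad, a list of three. In form: [{"gripper": gripper, "xyz": [dx, dy, dz], "angular": [wx, wy, wz]}, ...]. A call has 1 to 10 rows; each row is the pose to reach, as a shift and turn from the pose commanded when the call began, along the tool's axes at that moment; what a row does not reach only later rows make up. A row lasts 1/8 s, in which the tool goes at most 62.5 mm and 10.7 degrees, less where a joint would pass 70% of its speed; a pose out of reach is approached as far as the arm can. A call with a gripper value outside its range is refused whole. The fingers move at their own pace and stop on an object; the grip force is fixed at half the most. Time passes only in rows, so rows that repeat a pose let the fingers close. It gives the time, the measured TCP pose, the force and the opening at its end, in the units of the state.
- arm.read_state(): the state, without advancing time (a new reading comes with each control period).
- arm.get_image(name): name is "scene" or "top"; returns (picture, depth): 400x640x3 uint8, blue, green, red; 400x640 float32, mm along the optical axis (not along the pixel's ray), 0 where there is no reading.
- arm.get_calibration(name): a dict with "camera_matrix" (3x3 intrinsics, pixels), "k1" (the pictures are not rectified: a ray, as slopes to the right and down, at radius r is drawn at 1 + k1 r^2 times it, then the intrinsics apply), "R" (3x3) and "t" (3): a world point X has camera coordinates R X + t. Camera axes: x right, y down, z forward; pixel columns grow to the right and rows downward; lengths in mm; the calibration is good to about 2 mm. A picture is of the moment at which its call begins. get_calibration takes no time and is no camera call.
- arm.job_done(): hands the job in, once; it reports no verdict.
The state is a dict: "clock": time; "joints": joint angles; "joint_vel": joint speeds; "joint_efforts": joint torques, N m; "position": TCP position; "ee_rot": TCP orientation; "contact_force": force on the tool from outside, world axes, zero at the start; "wrist_torque": the same for the moment, N m; "gripper_width": finger opening in mm.
Only numpy, scipy, OpenCV 4.12 (cv2) and the standard library are available. Lean on these libraries where they do the work, as an engineer would, in place of code of your own. Each camera call takes 0.05 s, during which the arm holds its last target. There are 200 camera calls.

### The job

The four microscope objectives stand in a row on the grey metal service tray in the order they came off the nosepiece; move them all to the white fitting rack in reverse order, so that the one nearest the tray's finger tab ends in the bay farthest from the rack's tab, the second from the tab in the second farthest bay, and so on. Stand each upright, nose up, on the circle in the middle of its bay. They are delicate optics: never let one tip over, and set each down rather than letting it drop.

Things in the scene. Friction and masses are not known exactly. Their poses are not given: they have to be found in the camera images.
- obj_wide: Microscope objective, steel with two thin black bands, the widest and shortest of the four: barrel 34 mm diameter from the underside to 30 mm up, then a 29 mm disc up to its top at 34 mm. Mass about 0.1 kg. It stands on its flat underside; origin at the centre of the underside, z up through the nose; round, so yaw means nothing.
- obj_stepped: Microscope objective, steel with two thin black bands: barrel 30 mm diameter from the underside to 30 mm up, then one 18 mm wide nose up to its top at 42 mm. Mass about 0.1 kg. It stands on its flat underside; origin at the centre of the underside, z up through the nose; round, so yaw means nothing.
- obj_cone: Microscope objective, steel with two thin black bands: barrel 26 mm diameter from the underside to 30 mm up, then a nose in three narrowing steps (22, 16, 10 mm) up to its top at 50 mm. Mass about 0.1 kg. It stands on its flat underside; origin at the centre of the underside, z up through the nose; round, so yaw means nothing.
- obj_slim: Microscope objective, steel with two thin black bands, the slimmest and tallest: barrel 24 mm diameter from the underside to 30 mm up, then a 14 mm nose to 46 mm and a 7 mm tip up to its top at 60 mm. Mass about 0.1 kg. It stands on its flat underside; origin at the centre of the underside, z up through the nose; round, so yaw means nothing.
- pad_round: Black rubber pad, round, 48 mm in diameter, 3 mm thick, fixed on the service tray, under the widest, shortest objective at the start. It stays there and shows that objective's first place in the row. Origin at the centre of its underside; x and y run like the tray's.
- pad_square: Black rubber pad, square, 46 by 46 mm, 3 mm thick, fixed on the service tray, under the stepped (30 mm) objective at the start. It stays there and shows that objective's first place in the row. Origin at the centre of its underside; x and y run like the tray's.
- pad_oblong: Black rubber pad, oblong, 60 mm along x, 40 mm along y, 3 mm thick, fixed on the service tray, under the three-step (26 mm) objective at the start. It stays there and shows that objective's first place in the row. Origin at the centre of its underside; x and y run like the tray's.
- pad_cross: Black rubber pad, cross-shaped, 60 mm along x, 50 mm along y, arms 34 mm wide, 3 mm thick, fixed on the service tray, under the slimmest, tallest objective at the start. It stays there and shows that objective's first place in the row. Origin at the centre of its underside; x and y run like the tray's.
- service_tray: Flat fixed grey metal tray, 70 (x) by 240 (y) by 4 mm, an upright finger tab (26 mm high) at its +y end, out to y = 142 mm. Origin: centre of the underside. Row along y: places, each with a pad, at y = +84 (nearest the tab), +28, -28, -84 mm, x = 0. An objective there has its underside 7 mm above the bench, up to 5 mm off the pad's centre. Lies left or right of the rack.
- fitting_rack: White fixed rack, base 70 (x) by 240 (y) by 4 mm, upright finger tab (26 mm high) at its +y end, out to y = 142 mm. Origin: centre of the underside. Low fins (4 mm thick, tops 14 mm above bench) at y = +-112, +-56, 0 mm make four bays 52 mm wide, open on both long sides; bay centres (grey 38 mm circles) at y = +84 (nearest the tab), +28, -28, -84 mm, x = 0; floor 4 mm above the bench.

How it is judged (in metres and radians):
At the end, for the whole second after the job is handed in: Each objective stands upright (within 0.1 rad), at rest and released, on the floor of the fitting rack's bay that mirrors its first place (tray y = +84 -> rack y = -84, +28 -> -28, -28 -> +28, -84 -> +84 mm), its centre within 12 mm of the bay's centre along each of the rack's x and y (((y of pad_round in the frame of service_tray between 0.064 and 0.104 m and y of obj_wide in the frame of fitting_rack between -0.096 and -0.072 m) or (y of pad_round in the frame of service_tray between 0.008 and 0.048 m and y of obj_wide in the frame of fitting_rack between -0.04 and -0.016 m) or (y of pad_round in the frame of service_tray between -0.048 and -0.008 m and y of obj_wide in the frame of fitting_rack between 0.016 and 0.04 m) or (y of pad_round in the frame of service_tray between -0.104 and -0.064 m and y of obj_wide in the frame of fitting_rack between 0.072 and 0.096 m)) and x of obj_wide in the frame of fitting_rack between -0.012 and 0.012 m and z of obj_wide in the frame of fitting_rack between 0.001 and 0.008 m and angle between each of obj_wide, obj_stepped, obj_cone, obj_slim's own z axis and vertical below 0.1 rad and linear speed of each of obj_wide, obj_stepped, obj_cone, obj_slim below 0.02 m/s and ((y of pad_square in the frame of service_tray between 0.064 and 0.104 m and y of obj_stepped in the frame of fitting_rack between -0.096 and -0.072 m) or (y of pad_square in the frame of service_tray between 0.008 and 0.048 m and y of obj_stepped in the frame of fitting_rack between -0.04 and -0.016 m) or (y of pad_square in the frame of service_tray between -0.048 and -0.008 m and y of obj_stepped in the frame of fitting_rack between 0.016 and 0.04 m) or (y of pad_square in the frame of service_tray between -0.104 and -0.064 m and y of obj_stepped in the frame of fitting_rack between 0.072 and 0.096 m)) and x of obj_stepped in the frame of fitting_rack between -0.012 and 0.012 m and z of obj_stepped in the frame of fitting_rack between 0.001 and 0.008 m and ((y of pad_oblong in the frame of service_tray between 0.064 and 0.104 m and y of obj_cone in the frame of fitting_rack between -0.096 and -0.072 m) or (y of pad_oblong in the frame of service_tray between 0.008 and 0.048 m and y of obj_cone in the frame of fitting_rack between -0.04 and -0.016 m) or (y of pad_oblong in the frame of service_tray between -0.048 and -0.008 m and y of obj_cone in the frame of fitting_rack between 0.016 and 0.04 m) or (y of pad_oblong in the frame of service_tray between -0.104 and -0.064 m and y of obj_cone in the frame of fitting_rack between 0.072 and 0.096 m)) and x of obj_cone in the frame of fitting_rack between -0.012 and 0.012 m and z of obj_cone in the frame of fitting_rack between 0.001 and 0.008 m and ((y of pad_cross in the frame of service_tray between 0.064 and 0.104 m and y of obj_slim in the frame of fitting_rack between -0.096 and -0.072 m) or (y of pad_cross in the frame of service_tray between 0.008 and 0.048 m and y of obj_slim in the frame of fitting_rack between -0.04 and -0.016 m) or (y of pad_cross in the frame of service_tray between -0.048 and -0.008 m and y of obj_slim in the frame of fitting_rack between 0.016 and 0.04 m) or (y of pad_cross in the frame of service_tray between -0.104 and -0.064 m and y of obj_slim in the frame of fitting_rack between 0.072 and 0.096 m)) and x of obj_slim in the frame of fitting_rack between -0.012 and 0.012 m and z of obj_slim in the frame of fitting_rack between 0.001 and 0.008 m); the robot touches nothing.
It fails at once if an objective is tipped over (more than 0.9 rad from upright) (angle between any of obj_wide, obj_stepped, obj_cone, obj_slim's own z axis and vertical above 0.9 rad).
It fails at once if an objective is dropped (moves faster than 0.65 m/s, a fall of some 20 mm, while the fingers do not touch it) ((linear speed of obj_wide above 0.65 m/s and contact force between the fingers and obj_wide below 0.02 N) or (linear speed of obj_stepped above 0.65 m/s and contact force between the fingers and obj_stepped below 0.02 N) or (linear speed of obj_cone above 0.65 m/s and contact force between the fingers and obj_cone below 0.02 N) or (linear speed of obj_slim above 0.65 m/s and contact force between the fingers and obj_slim below 0.02 N)).
It also fails if it takes over 107 s, if anything falls off the work surface, if the arm or the gripper's body presses on something with over 40 N, if the wrist force passes 120 N, or if a joint passes its speed limit or range.

## Working session

There is one attempt and no reset: what is moved stays moved. The work goes in short steps, Python scripts to look and compute and a tool call to move; the robot and the scene stay as the last step left them, time stands still between calls to the robot, and variables do not carry over. Pictures are saved under pics/ and viewed, about 12 in all and at most 16, crops included, and the job is handed in when it is done.

Besides the shell and the picture viewer there is one more tool, called after "Emit:" as a command line: name --argument value ..., lists and objects as JSON in quotes. move_arm: Moves the arm, as the interface text tells. Its arguments: {"type":"object","properties":{"moves":{"type":"array","items":{"type":"object","properties":{"gripper":{"type":"number"},"xyz":{"type":"array","items":{"type":"number"}},"angular":{"type":"array","items":{"type":"number"}}}}}},"required":["moves"]}

```bash
mkdir -p pics; python3 - <<'E'
from bench import arm
import cv2,json
s=arm.read_state();print({k:s[k] for k in('clock','position','ee_rot','gripper_width')})
for n in('scene','top'):
    im,d=arm.get_image(n);cv2.imwrite(f'pics/{n}0.png',im);c=arm.get_calibration(n);print(n,c)
E
```

```text
{'clock': 0.0, 'position': array([268.67512144, 563.65943467, 230.21504152]), 'ee_rot': array([ 9.75344746e-01, -2.20684034e-01, -1.91127691e-04,  1.07114888e-03]), 'gripper_width': 85.00007924154892}
scene {'camera_matrix': array([[421.9642263 ,   0.        , 317.56372589],
       [  0.        , 421.9642263 , 200.2743899 ],
       [  0.        ,   0.        ,   1.        ]]), 'k1': 0.012246754688050277, 'R': array([[ 0.26379631,  0.96439308,  0.0189076 ],
       [ 0.63263611, -0.15818529, -0.758122  ],
       [-0.7281367 ,  0.21195142, -0.65183858]]), 't': array([-135.66716853, -330.10601977, 1174.03959027])}
top {'camera_matrix': array([[440.66976702,   0.        , 331.68717458],
       [  0.        , 440.66976702, 197.44522935],
       [  0.        ,   0.        ,   1.        ]]), 'k1': -0.11178012577798609, 'R': array([[ 0.02708941, -0.99954852,  0.01299692],
       [-0.98919817, -0.02867808, -0.14375172],
       [ 0.14405955, -0.00896238, -0.98952843]]), 't': array([ -4.92516581, 538.17818859, 952.69063239])}
```

View pics/scene0.png

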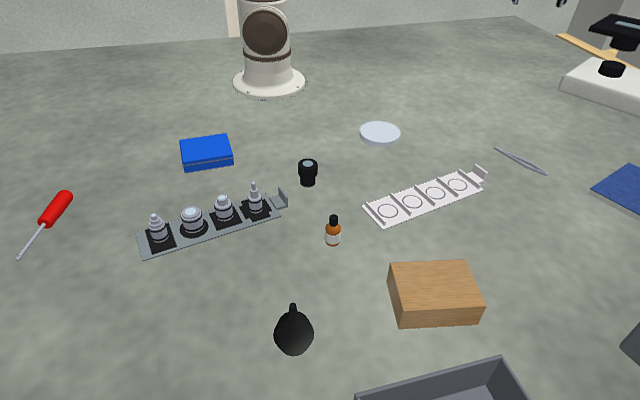

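View pics/top0.png

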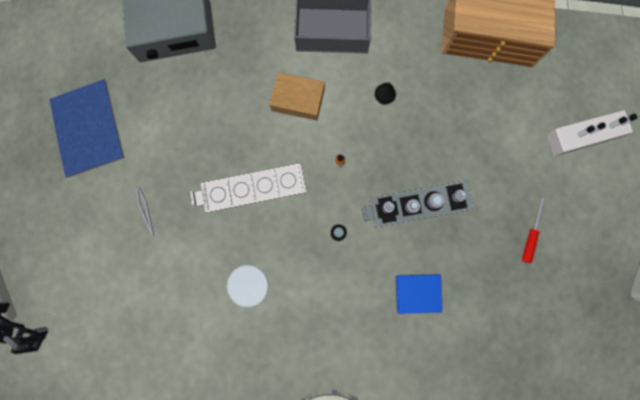

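The trays are clear: on the tray, starting at its tab (top picture, u≈367), stand slim/cross, stepped/square, wide/round and cone/oblong. The rack's tab is at u≈197. Next I zoom in.

```bash
python3 - <<'E'
import cv2,numpy as np
a=cv2.imread('pics/top0.png');s=cv2.imread('pics/scene0.png')
c=cv2.resize(a[155:235,185:485],None,fx=2.6,fy=2.6,interpolation=cv2.INTER_CUBIC)
d=cv2.resize(s[155:270,130:300],None,fx=2.9,fy=2.9,interpolation=cv2.INTER_CUBIC)
e=cv2.resize(s[155:235,355:495],None,fx=2,fy=2,interpolation=cv2.INTER_CUBIC)
o=np.zeros((208+334,780,3),np.uint8);o[:208]=c;o[208:208+d.shape[0],:d.shape[1]]=d[:334];o[208:208+160,500:780]=e
cv2.imwrite('pics/crop1.png',o)
E
```

```text
(no output)
```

View pics/crop1.png

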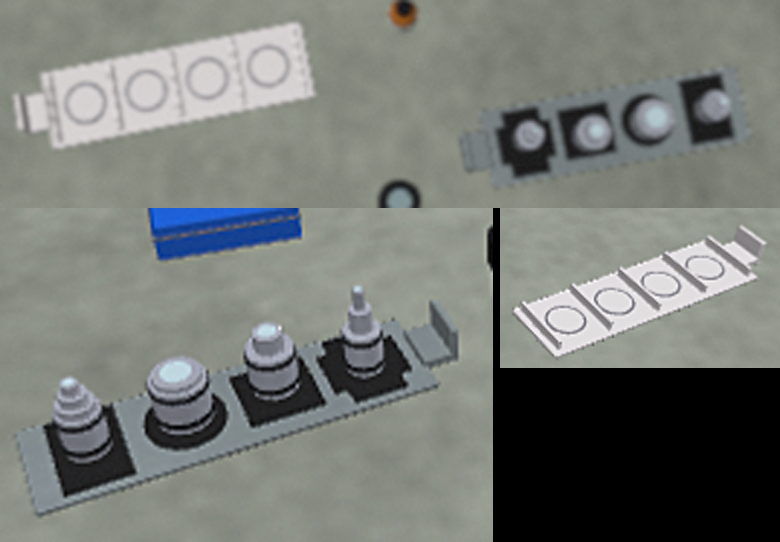

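```bash
cat > h.py <<'E'
import numpy as np,cv2
from bench import arm
C={n:arm.get_calibration(n) for n in('scene','top')}
def ray(n,p):
    c=C[n];k=c['k1'];K=c['camera_matrix']
    q=cv2.undistortPoints(np.array([[p]],float),K,np.array([k,0,0,0.]))[0,0]
    R=c['R'];return -R.T@c['t'],R.T@np.array([*q,1.])
def tri(ps):
    A=np.zeros((3,3));b=np.zeros(3);L=[]
    for n,p in ps:
        o,d=ray(n,p);d=d/np.linalg.norm(d);P=np.eye(3)-np.outer(d,d);A+=P;b+=P@o;L.append((o,P))
    x=np.linalg.solve(A,b);return x,[round(float(np.linalg.norm(P@(x-o))),1) for o,P in L]
def atz(n,p,z):
    o,d=ray(n,p);return o+d*(z-o[2])/d[2]
def proj(n,X):
    c=C[n];X=np.asarray(X,float).reshape(-1,3)
    return cv2.projectPoints(X,cv2.Rodrigues(c['R'])[0],c['t'],c['camera_matrix'],np.array([c['k1'],0,0,0.]))[0][:,0]
E
python3 - <<'E'
from h import *
np.set_printoptions(precision=1,suppress=True)
T=lambda u,v:(185+u/2.6-.3,155+v/2.6-.3)
S=lambda u,v:(130+u/2.9-.3,155+(v-208)/2.9-.3)
E=lambda u,v:(355+(u-500)/2-.25,155+(v-208)/2-.25)
ct=[(86,103),(147,90),(208,78),(269,65)];ce=[(705,268),(661,284),(614,301),(566,320)]
for a,b in zip(ct,ce): print('bay',tri([('top',T(*a)),('scene',E(*b))]),atz('top',T(*a),4),atz('scene',E(*b),4))
for n,a,b,h in[('slim',(531,134),(358,292),67),('step',(597,130),(267,331),49),('wide',(656,117),(175,371),41),('cone',(717,103),(69,383),57)]:
    print(n,tri([('top',T(*a)),('scene',S(*b))]),atz('top',T(*a),h),atz('scene',S(*b),h))
E
```

```text
bay (array([543.6, 278.2,   0.7]), [0.6, 0.6]) [542.9 276.8   4. ] [547.3 275.9   4. ]
bay (array([556.9, 223.1,   1.8]), [0.6, 0.6]) [556.3 222.1   4. ] [559.3 222.    4. ]
bay (array([569.3, 168.1,   2.1]), [0.4, 0.4]) [568.8 167.5   4. ] [571.3 167.3   4. ]
bay (array([582.9, 113.7,   1.9]), [0.6, 0.6]) [582.2 113.    4. ] [585.1 113.2   4. ]
slim (array([ 519. , -117.3,   60. ]), [1.0, 1.0]) [ 518.2 -115.3   67. ] [ 527.5 -119.    67. ]
step (array([ 525.9, -174.8,   47.1]), [0.5, 0.5]) [ 525.6 -174.9   49. ] [ 528.4 -174.3   49. ]
wide (array([ 539.8, -229. ,   39.3]), [0.0, 0.0]) [ 539.6 -228.5   41. ] [ 541.7 -228.8   41. ]
cone (array([ 551.7, -281.9,   52.2]), [2.2, 2.2]) [ 550.9 -278.1   57. ] [ 556.4 -283.    57. ]
```

```bash
cat >> h.py <<'E'
def cloud(n):
    im,d=arm.get_image(n);c=C[n];v,u=np.nonzero(d>0)
    q=cv2.undistortPoints(np.stack([u,v],1)[:,None].astype(float),c['camera_matrix'],np.array([c['k1'],0,0,0.]))[:,0]
    z=d[v,u];P=np.c_[q*z[:,None],z];return (P-c['t'])@c['R'],im[v,u]
from scipy.optimize import least_squares
def fitobj(P,xy,r,base):
    m=(np.hypot(*(P[:,:2]-xy).T)<r+10)&(P[:,2]>base+7)&(P[:,2]<base+27);Q=P[m,:2]
    s=least_squares(lambda c:np.hypot(*(Q-c).T)-r,xy,loss='soft_l1',f_scale=1.5);return s.x,m.sum(),np.median(abs(s.fun))
E
python3 - <<'E'
from h import *
np.set_printoptions(precision=1,suppress=True)
O={'slim':(521,-117.3,12),'step':(527,-174.6,15),'wide':(541,-228.8,17),'cone':(553,-281,13)}
for n in C:
    P,_=cloud(n)
    for k,(x,y,r) in O.items():
        near=P[np.hypot(P[:,0]-x,P[:,1]-y)<r+3]
        top=near[near[:,2]>np.percentile(near[:,2],99)-4]
        print(n,k,*fitobj(P,(x,y),r,7),'top',top.mean(0),near[:,2].max())
    m=(np.hypot(P[:,0]-563,P[:,1]-196)<110);f=P[m&(abs(P[:,2]-4)<8)]
    print('rack floor z',np.median(f[:,2]))
E
```

```text
scene slim [ 523.9 -119.3] 118 0.46807433064718396 top [ 525.2 -119.5   65.7] 68.3087407839139
scene step [ 527.8 -174.9] 148 0.5282504036794773 top [ 529.9 -175.    48.4] 50.76642098578629
scene wide [ 542.  -228.8] 189 0.5458497319830649 top [ 544.1 -228.7   40.5] 43.15592268423106
scene cone [ 555.2 -283.6] 162 0.4970203522525134 top [ 556.9 -283.5   55.9] 58.14505029294927
rack floor z 0.15546071188926935
top slim [ 521.3 -118.2] 17 0.4122708477557513 top [ 521.2 -117.8   67.5] 70.25150053711683
top step [ 525.5 -174.3] 25 0.37012733160661426 top [ 524.6 -173.7   50.7] 54.440219424121594
top wide [ 539.9 -229. ] 35 0.38956938108794503 top [ 539.  -228.    43.2] 46.767802053092105
top cone [ 552.3 -283.2] 35 0.3176252902281096 top [ 552.6 -283.3   58.4] 61.812955973694145
rack floor z 2.3914430595055483
```

Emit:
move_arm --moves '[{"gripper":1,"xyz":[4,4,0],"angular":[0,0,0.09]},{"gripper":1,"xyz":[9,8.7,0],"angular":[0,0,0.2]},{"gripper":1,"xyz":[13,12.6,0],"angular":[0,0,0.3]},{"gripper":1,"xyz":[17,16.5,0],"angular":[0,0,0.4]},{"gripper":1,"xyz":[21,20.4,1],"angular":[0,0,0.5]},{"gripper":1,"xyz":[25,24.2,1],"angular":[0,0,0.6]},{"gripper":1,"xyz":[29,28.1,2],"angular":[0,0,0.7]},{"gripper":1,"xyz":[33,32,3],"angular":[0,0,0.8]},{"gripper":1,"xyz":[37,35.9,3],"angular":[0,0,0.911]},{"gripper":1,"xyz":[40,38.8,3],"angular":[0,0,0.911]}]'

```text
clock: 1.45
position: [463.2, 39.7, 201.2]
ee_rot: [0.778, -0.628, -0.0, 0.0]
contact_force: [-0.2, -0.1, -0.2]
gripper_width: 85.5
```

Emit:
move_arm --moves '[{"gripper":1,"xyz":[4,-0.6,1],"angular":[0,0,0]},{"gripper":1,"xyz":[8,-1.2,2],"angular":[0,0,0]},{"gripper":1,"xyz":[12,-1.8,4],"angular":[0,0,0]},{"gripper":1,"xyz":[15,-2.2,6],"angular":[0,0,0]},{"gripper":1,"xyz":[16.95,-2.45,8],"angular":[0,0,0]},{"gripper":1,"xyz":[16.95,-2.45,9],"angular":[0,0,0]},{"gripper":1,"xyz":[16.95,-2.45,9],"angular":[0,0,0]},{"gripper":1,"xyz":[16.95,-2.45,9],"angular":[0,0,0]}]'

```text
clock: 2.45
position: [523.5, -117.9, 112.1]
ee_rot: [0.779, -0.627, 0.001, -0.0]
contact_force: [-0.3, 0.1, -0.4]
gripper_width: 85.0
```

```bash
python3 - <<'E'
from h import *
print(arm.read_state()['position'])
s,_=arm.get_image('scene');cv2.imwrite('pics/s1.png',cv2.resize(s[100:280,100:340],None,fx=3,fy=3,interpolation=cv2.INTER_CUBIC))
E
```

```text
[ 523.52896382 -117.86211168  112.14988462]
```

View pics/s1.png

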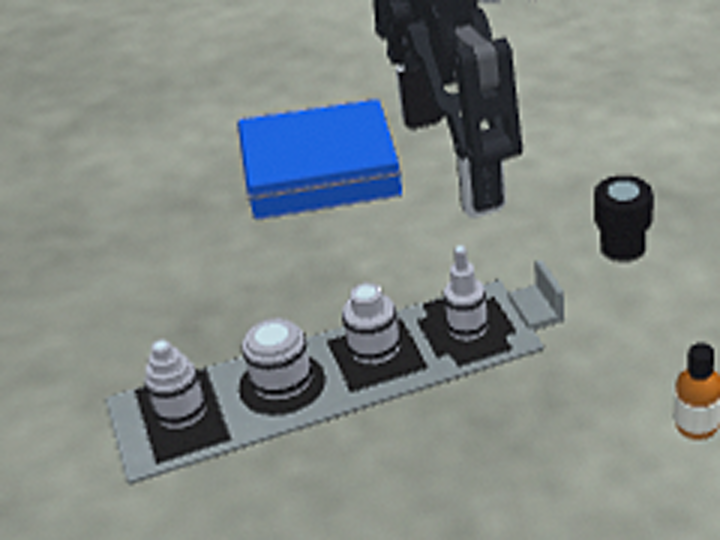

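The picture shows the gripper over slim, near finger tip at (480,205) in the crop, with the jaws opening across the tray. I descend and grip.

Emit:
move_arm --moves '[{"gripper":1,"xyz":[0,0,3],"angular":[0,0,0]},{"gripper":1,"xyz":[0,0,6],"angular":[0,0,0]},{"gripper":1,"xyz":[0,0,8.5],"angular":[0,0,0]},{"gripper":1,"xyz":[0,0,10.2],"angular":[0,0,0]},{"gripper":1,"xyz":[0,0,10.2],"angular":[0,0,0]},{"gripper":1,"xyz":[0,0,10.2],"angular":[0,0,0]},{"gripper":-0.1,"xyz":[0,0,10.2],"angular":[0,0,0]},{"gripper":-0.3,"xyz":[0,0,10.2],"angular":[0,0,0]},{"gripper":-0.5,"xyz":[0,0,10.2],"angular":[0,0,0]},{"gripper":-0.7,"xyz":[0,0,10.2],"angular":[0,0,0]}]'

```text
clock: 3.75
position: [523.5, -118.6, 9.8]
ee_rot: [0.779, -0.627, 0.0, -0.0]
contact_force: [-0.4, 0.3, 3.8]
gripper_width: 22.5
```

Emit:
move_arm --moves '[{"gripper":-1,"xyz":[0,0,0],"angular":[0,0,0]},{"gripper":-1,"xyz":[0,0,0],"angular":[0,0,0]},{"gripper":-1,"xyz":[0,0,0],"angular":[0,0,0]},{"gripper":-1,"xyz":[0,0,0],"angular":[0,0,0]}]'

```text
clock: 4.25
position: [523.5, -118.6, 9.8]
ee_rot: [0.779, -0.627, 0.0, -0.0]
contact_force: [-1.2, 0.6, 5.0]
gripper_width: 22.4
```

Emit:
move_arm --moves '[{"gripper":-1,"xyz":[0,0,-0.5],"angular":[0,0,0]},{"gripper":-1,"xyz":[0,0,-2],"angular":[0,0,0]},{"gripper":-1,"xyz":[0,0,-4],"angular":[0,0,0]},{"gripper":-1,"xyz":[0,0,-6],"angular":[0,0,0]},{"gripper":-1,"xyz":[0,0,-6],"angular":[0,0,0]},{"gripper":-1,"xyz":[0,0,-6],"angular":[0,0,0]}]'

```text
clock: 5.0
position: [522.6, -118.5, 69.0]
ee_rot: [0.779, -0.627, -0.0, 0.0]
contact_force: [-1.0, -0.2, -0.6]
gripper_width: 22.3
```

```bash
python3 - <<'E'
from h import *
s,_=arm.get_image('scene');cv2.imwrite('pics/s2.png',cv2.resize(s[130:260,130:330],None,fx=4,fy=4,interpolation=cv2.INTER_CUBIC))
E
```

```text
(no output)
```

View pics/s2.png

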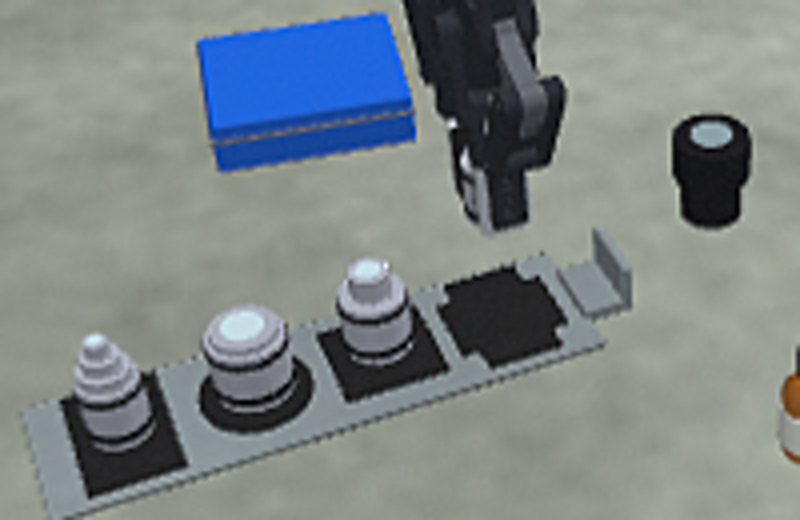

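Emit:
move_arm --moves '[{"gripper":-1,"xyz":[0,0,-2],"angular":[0,0,0]},{"gripper":-1,"xyz":[-1,-0.5,-4],"angular":[0,0,0]},{"gripper":-1,"xyz":[-4,-2,-5],"angular":[0,0,0]},{"gripper":-1,"xyz":[-8,-4,-5],"angular":[0,0,0]},{"gripper":-1,"xyz":[-12,-6,-5],"angular":[0,0,0]},{"gripper":-1,"xyz":[-16,-8.1,-5],"angular":[0,0,0]},{"gripper":-1,"xyz":[-19.5,-9.9,-5],"angular":[0,0,0]},{"gripper":-1,"xyz":[-21.4,-10.9,-3],"angular":[0,0,0]},{"gripper":-1,"xyz":[-21.4,-10.9,0],"angular":[0,0,0]},{"gripper":-1,"xyz":[-21.4,-10.9,2],"angular":[0,0,0]}]'

```text
clock: 6.3
position: [581.9, 113.0, 45.6]
ee_rot: [0.779, -0.627, -0.001, 0.002]
contact_force: [-0.4, -0.5, -1.4]
gripper_width: 22.5
```

```bash
python3 - <<'E'
from h import *
print(arm.read_state()['position'])
s,_=arm.get_image('scene');cv2.imwrite('pics/s3.png',cv2.resize(s[100:250,330:530],None,fx=4,fy=4,interpolation=cv2.INTER_CUBIC))
E
```

```text
[581.92742122 113.00356285  45.64017342]
```

View pics/s3.png

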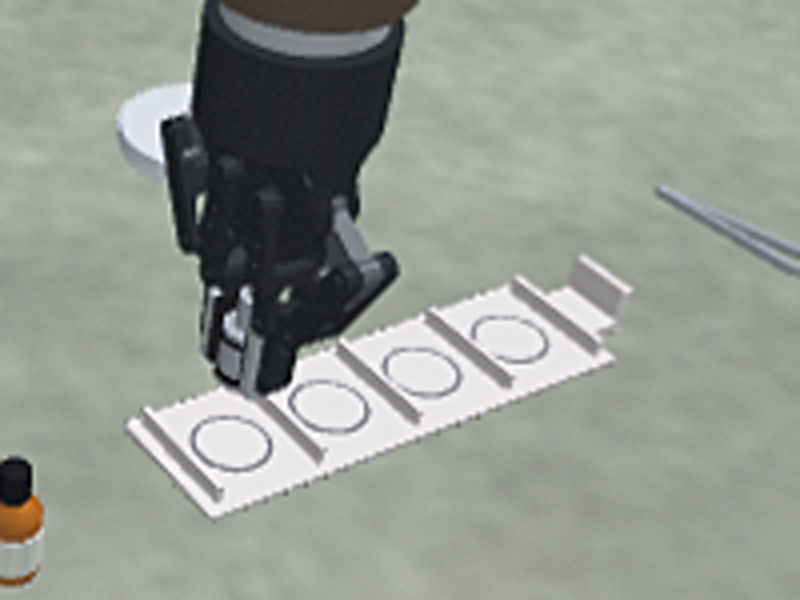

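Emit:
move_arm --moves '[{"gripper":-1,"xyz":[0,0,1],"angular":[0,0,0]},{"gripper":-1,"xyz":[0,0,1],"angular":[0,0,0]},{"gripper":-1,"xyz":[0,0,1],"angular":[0,0,0]},{"gripper":-1,"xyz":[0,0,1],"angular":[0,0,0]}]'

```text
clock: 6.85
position: [584.4, 113.9, 40.1]
ee_rot: [0.779, -0.627, 0.0, -0.001]
contact_force: [0.7, -0.3, -0.1]
gripper_width: 22.3
```

Emit:
move_arm --moves '[{"gripper":-1,"xyz":[0,0,1],"angular":[0,0,0]},{"gripper":-1,"xyz":[0,0,2],"angular":[0,0,0]},{"gripper":-1,"xyz":[0,0,2.6],"angular":[0,0,0]},{"gripper":-1,"xyz":[0,0,2.9],"angular":[0,0,0]},{"gripper":-1,"xyz":[0,0,3.1],"angular":[0,0,0]},{"gripper":-1,"xyz":[0,0,3.1],"angular":[0,0,0]},{"gripper":-1,"xyz":[0,0,3.2],"angular":[0,0,0]},{"gripper":-1,"xyz":[0,0,3.25],"angular":[0,0,0]},{"gripper":-1,"xyz":[0,0,3.25],"angular":[0,0,0]}]'

```text
clock: 7.98
position: [584.0, 113.8, 6.9]
ee_rot: [0.779, -0.627, 0.0, -0.0]
contact_force: [-0.5, 0.7, -0.3]
gripper_width: 22.3
```

Emit:
move_arm --moves '[{"gripper":-1,"xyz":[0,0,0.05],"angular":[0,0,0]},{"gripper":-1,"xyz":[0,0,0.1],"angular":[0,0,0]},{"gripper":-1,"xyz":[0,0,0.1],"angular":[0,0,0]}]'

```text
clock: 8.35
position: [584.0, 113.8, 6.8]
ee_rot: [0.779, -0.627, 0.0, -0.0]
contact_force: [-2.1, -0.5, 5.6]
gripper_width: 22.3
```

Emit:
move_arm --moves '[{"gripper":-0.35,"xyz":[0,0,-0.05],"angular":[0,0,0]},{"gripper":-0.2,"xyz":[0,0,-0.05],"angular":[0,0,0]},{"gripper":0.2,"xyz":[0,0,0],"angular":[0,0,0]},{"gripper":1,"xyz":[0,0,0],"angular":[0,0,0]},{"gripper":1,"xyz":[0,0,0],"angular":[0,0,0]},{"gripper":1,"xyz":[0,0,-0.5],"angular":[0,0,0]},{"gripper":1,"xyz":[0,0,-3],"angular":[0,0,0]},{"gripper":1,"xyz":[0,0,-7],"angular":[0,0,0]},{"gripper":1,"xyz":[0,0,-11.3],"angular":[0,0,0]},{"gripper":1,"xyz":[0,0,-11.3],"angular":[0,0,0]}]'

```text
clock: 9.6
position: [586.5, 114.7, 123.5]
ee_rot: [0.779, -0.627, 0.002, -0.004]
contact_force: [-0.4, -0.1, -0.5]
gripper_width: 85.4
```

Emit:
move_arm --moves '[{"gripper":1,"xyz":[4,1.7,0],"angular":[0,0,0]},{"gripper":1,"xyz":[9,3.9,0],"angular":[0,0,0]},{"gripper":1,"xyz":[14,6.1,0],"angular":[0,0,0]},{"gripper":1,"xyz":[19,8.2,0],"angular":[0,0,0]},{"gripper":1,"xyz":[24,10.4,0],"angular":[0,0,0]},{"gripper":1,"xyz":[26.95,11.7,0],"angular":[0,0,0]},{"gripper":1,"xyz":[26.95,11.7,2],"angular":[0,0,0]},{"gripper":1,"xyz":[26.95,11.7,4],"angular":[0,0,0]},{"gripper":1,"xyz":[26.95,11.7,4],"angular":[0,0,0]},{"gripper":1,"xyz":[26.95,11.7,4],"angular":[0,0,0]}]'

```text
clock: 10.85
position: [527.5, -174.5, 79.2]
ee_rot: [0.779, -0.627, 0.0, -0.0]
contact_force: [-0.2, 1.1, -0.2]
gripper_width: 85.5
```

```bash
python3 - <<'E'
from h import *
np.set_printoptions(precision=1,suppress=True)
print(arm.read_state()['position'])
for n in C:
    P,_=cloud(n)
    for k,x,y,r,b in[('slim',583.6,113.1,12,4),('step',526.6,-174.6,15,7)]:
        try: print(n,k,*fitobj(P,(x,y),r,b))
        except Exception as e: print(n,k,'hidden')
s,_=arm.get_image('scene');cv2.imwrite('pics/s4.png',cv2.resize(s[100:270,130:500],None,fx=2.1,fy=2.1,interpolation=cv2.INTER_CUBIC))
E
```

```text
[ 527.5 -174.5   79.2]
scene slim [585.5 113.4] 114 0.5059443543641731
scene step [ 527.8 -175.1] 153 0.5046675147704018
top slim [583.3 115. ] 20 0.27722598821878464
top step [ 525.3 -174.4] 27 0.25401181699481334
```

View pics/s4.png

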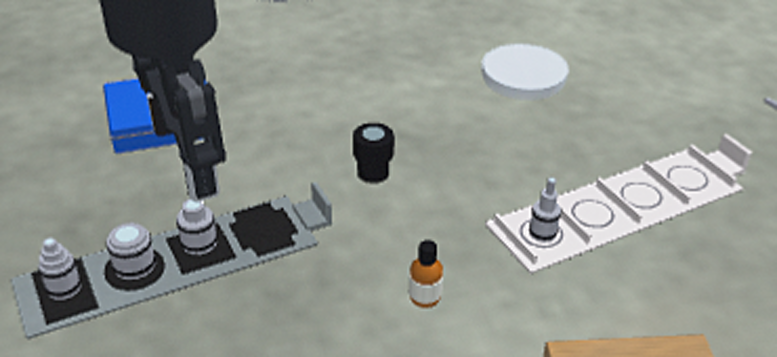

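Slim stands in its circle at crop (543,225), about 1 mm off. Next is stepped.

Emit:
move_arm --moves '[{"gripper":1,"xyz":[0,0,2.5],"angular":[0,0,0]},{"gripper":1,"xyz":[0,0,5],"angular":[0,0,0]},{"gripper":1,"xyz":[0,0,6.95],"angular":[0,0,0]},{"gripper":1,"xyz":[0,0,6.95],"angular":[0,0,0]},{"gripper":0.2,"xyz":[0,0,6.95],"angular":[0,0,0]},{"gripper":-0.1,"xyz":[0,0,6.95],"angular":[0,0,0]},{"gripper":-0.3,"xyz":[0,0,6.95],"angular":[0,0,0]},{"gripper":-0.5,"xyz":[0,0,6.95],"angular":[0,0,0]},{"gripper":-1,"xyz":[0,0,6.95],"angular":[0,0,0]},{"gripper":-1,"xyz":[0,0,6.95],"angular":[0,0,0]}]'

```text
clock: 12.25
position: [527.7, -174.5, 10.3]
ee_rot: [0.779, -0.627, 0.001, -0.0]
contact_force: [-0.4, 0.8, 5.0]
gripper_width: 28.3
```

Emit:
move_arm --moves '[{"gripper":-1,"xyz":[0,0,0],"angular":[0,0,0]},{"gripper":-1,"xyz":[0,0,0],"angular":[0,0,0]},{"gripper":-1,"xyz":[0,0,-1],"angular":[0,0,0]},{"gripper":-1,"xyz":[0,0,-4],"angular":[0,0,0]},{"gripper":-1,"xyz":[0,0,-8],"angular":[0,0,0]},{"gripper":-1,"xyz":[0,0,-11],"angular":[0,0,0]},{"gripper":-1,"xyz":[0,0,-11],"angular":[0,0,0]},{"gripper":-1,"xyz":[0,0,-11],"angular":[0,0,0]}]'

```text
clock: 13.25
position: [526.2, -174.3, 118.6]
ee_rot: [0.779, -0.627, -0.001, 0.0]
contact_force: [-1.4, -0.1, -1.3]
gripper_width: 28.2
```

Emit:
move_arm --moves '[{"gripper":-1,"xyz":[-2,-0.7,0],"angular":[0,0,0]},{"gripper":-1,"xyz":[-6,-2.1,0],"angular":[0,0,0]},{"gripper":-1,"xyz":[-10.5,-3.7,0],"angular":[0,0,0]},{"gripper":-1,"xyz":[-15,-5.3,0],"angular":[0,0,0]},{"gripper":-1,"xyz":[-19.5,-6.9,0],"angular":[0,0,0]},{"gripper":-1,"xyz":[-24,-8.5,0],"angular":[0,0,0]},{"gripper":-1,"xyz":[-28,-9.9,0],"angular":[0,0,0]},{"gripper":-1,"xyz":[-31,-10.9,0],"angular":[0,0,0]},{"gripper":-1,"xyz":[-32.5,-11.5,0],"angular":[0,0,0]},{"gripper":-1,"xyz":[-32.5,-11.5,1],"angular":[0,0,0]}]'

```text
clock: 14.5
position: [570.3, 168.1, 108.6]
ee_rot: [0.779, -0.627, -0.0, 0.0]
contact_force: [-1.1, -1.0, -0.7]
gripper_width: 28.3
```

Emit:
move_arm --moves '[{"gripper":-1,"xyz":[0,0,2],"angular":[0,0,0]},{"gripper":-1,"xyz":[0,0,4.5],"angular":[0,0,0]},{"gripper":-1,"xyz":[0,0,7],"angular":[0,0,0]},{"gripper":-1,"xyz":[0,0,8.5],"angular":[0,0,0]},{"gripper":-1,"xyz":[0,0,9.5],"angular":[0,0,0]},{"gripper":-1,"xyz":[0,0,10],"angular":[0,0,0]},{"gripper":-1,"xyz":[0,0,10.1],"angular":[0,0,0]},{"gripper":-1,"xyz":[0,0,10.1],"angular":[0,0,0]}]'

```text
clock: 15.5
position: [570.5, 167.8, 8.9]
ee_rot: [0.779, -0.627, 0.0, -0.001]
contact_force: [-0.1, -0.9, -1.6]
gripper_width: 28.3
```

Emit:
move_arm --moves '[{"gripper":-1,"xyz":[0,0,0.08],"angular":[0,0,0]},{"gripper":-1,"xyz":[0,0,0.14],"angular":[0,0,0]},{"gripper":-1,"xyz":[0,0,0.19],"angular":[0,0,0]},{"gripper":-1,"xyz":[0,0,0.23],"angular":[0,0,0]},{"gripper":-1,"xyz":[0,0,0.23],"angular":[0,0,0]}]'

```text
clock: 16.12
position: [570.3, 167.7, 7.3]
ee_rot: [0.779, -0.627, 0.0, -0.0]
contact_force: [-2.5, -0.7, 6.6]
gripper_width: 28.4
```

Emit:
move_arm --moves '[{"gripper":-0.25,"xyz":[0,0,-0.05],"angular":[0,0,0]},{"gripper":-0.1,"xyz":[0,0,-0.05],"angular":[0,0,0]},{"gripper":0.3,"xyz":[0,0,0],"angular":[0,0,0]},{"gripper":1,"xyz":[0,0,0],"angular":[0,0,0]},{"gripper":1,"xyz":[0,0,0],"angular":[0,0,0]},{"gripper":1,"xyz":[0,0,-0.5],"angular":[0,0,0]},{"gripper":1,"xyz":[0,0,-3],"angular":[0,0,0]},{"gripper":1,"xyz":[0,0,-7],"angular":[0,0,0]},{"gripper":1,"xyz":[0,0,-11.4],"angular":[0,0,0]},{"gripper":1,"xyz":[0,0,-11.4],"angular":[0,0,0]}]'

```text
clock: 17.38
position: [572.6, 168.8, 124.8]
ee_rot: [0.779, -0.627, 0.002, -0.004]
contact_force: [0.2, 0.6, -1.0]
gripper_width: 85.2
```

Emit:
move_arm --moves '[{"gripper":1,"xyz":[4,1.2,0],"angular":[0,0,0]},{"gripper":1,"xyz":[9,2.7,0],"angular":[0,0,0]},{"gripper":1,"xyz":[14,4.1,0],"angular":[0,0,0]},{"gripper":1,"xyz":[19,5.6,0],"angular":[0,0,0]},{"gripper":1,"xyz":[24,7.1,0],"angular":[0,0,0]},{"gripper":1,"xyz":[29,8.5,0],"angular":[0,0,0]},{"gripper":1,"xyz":[34,10,0],"angular":[0,0,0]},{"gripper":1,"xyz":[38.1,11.2,0],"angular":[0,0,0]},{"gripper":1,"xyz":[38.1,11.2,2],"angular":[0,0,0]},{"gripper":1,"xyz":[38.1,11.2,4],"angular":[0,0,0]}]'

```text
clock: 18.62
position: [541.3, -229.3, 78.9]
ee_rot: [0.778, -0.628, -0.0, 0.0]
contact_force: [-0.1, -0.2, 0.5]
gripper_width: 85.4
```

```bash
python3 - <<'E'
from h import *
np.set_printoptions(precision=1,suppress=True)
print(arm.read_state()['position'])
for n in C:
    P,_=cloud(n)
    for k,x,y,r,b in[('slim',583.6,113.1,12,4),('step',570,167.4,15,4),('wide',541,-228.9,17,7)]:
        try: print(n,k,*fitobj(P,(x,y),r,b))
        except Exception as e: print(n,k,'hidden')
E
```

```text
[ 541.3 -229.3   78.9]
scene slim [585.3 113.3] 116 0.5491934085023127
scene step [571.7 167.5] 143 0.639074738566892
scene wide [ 542.  -228.8] 186 0.4346551366396856
top slim [583.3 114.5] 23 0.48856643729866533
top step [569.1 168.9] 25 0.324015770164241
top wide [ 539.6 -228.8] 37 0.30924840341972626
```

Both placed objectives sit within about 1 mm of their bays. Next is wide, with the commanded pose at z 80.

Emit:
move_arm --moves '[{"gripper":1,"xyz":[0,0,2.5],"angular":[0,0,0]},{"gripper":1,"xyz":[0,0,5],"angular":[0,0,0]},{"gripper":1,"xyz":[0,0,7.05],"angular":[0,0,0]},{"gripper":1,"xyz":[0,0,7.05],"angular":[0,0,0]},{"gripper":0.2,"xyz":[0,0,7.05],"angular":[0,0,0]},{"gripper":0,"xyz":[0,0,7.05],"angular":[0,0,0]},{"gripper":-0.2,"xyz":[0,0,7.05],"angular":[0,0,0]},{"gripper":-0.4,"xyz":[0,0,7.05],"angular":[0,0,0]},{"gripper":-1,"xyz":[0,0,7.05],"angular":[0,0,0]},{"gripper":-1,"xyz":[0,0,7.05],"angular":[0,0,0]}]'

```text
clock: 19.98
position: [542.4, -228.7, 10.6]
ee_rot: [0.779, -0.627, 0.001, -0.0]
contact_force: [-1.0, 1.2, 5.7]
gripper_width: 32.5
```

Emit:
move_arm --moves '[{"gripper":-1,"xyz":[0,0,0],"angular":[0,0,0]},{"gripper":-1,"xyz":[0,0,0],"angular":[0,0,0]},{"gripper":-1,"xyz":[0,0,-1],"angular":[0,0,0]},{"gripper":-1,"xyz":[0,0,-4],"angular":[0,0,0]},{"gripper":-1,"xyz":[0,0,-8],"angular":[0,0,0]},{"gripper":-1,"xyz":[0,0,-11],"angular":[0,0,0]},{"gripper":-1,"xyz":[0,0,-11],"angular":[0,0,0]},{"gripper":-1,"xyz":[0,0,-11],"angular":[0,0,0]}]'

```text
clock: 20.98
position: [541.1, -228.2, 118.6]
ee_rot: [0.779, -0.627, -0.001, 0.0]
contact_force: [0.5, -0.3, -0.5]
gripper_width: 32.1
```

Emit:
move_arm --moves '[{"gripper":-1,"xyz":[-2,-0.5,0],"angular":[0,0,0]},{"gripper":-1,"xyz":[-6.5,-1.7,0],"angular":[0,0,0]},{"gripper":-1,"xyz":[-12,-3.1,0],"angular":[0,0,0]},{"gripper":-1,"xyz":[-17.5,-4.5,0],"angular":[0,0,0]},{"gripper":-1,"xyz":[-23,-5.9,0],"angular":[0,0,0]},{"gripper":-1,"xyz":[-28.5,-7.3,0],"angular":[0,0,0]},{"gripper":-1,"xyz":[-34,-8.7,0],"angular":[0,0,0]},{"gripper":-1,"xyz":[-39,-9.9,0],"angular":[0,0,0]},{"gripper":-1,"xyz":[-42.5,-10.8,0],"angular":[0,0,0]},{"gripper":-1,"xyz":[-43.7,-11.1,0],"angular":[0,0,0]}]'

```text
clock: 22.22
position: [556.0, 224.6, 118.0]
ee_rot: [0.78, -0.626, -0.0, 0.001]
contact_force: [-0.8, 0.2, -1.1]
gripper_width: 32.7
```

Emit:
move_arm --moves '[{"gripper":-1,"xyz":[0,0,1],"angular":[0,0,0]},{"gripper":-1,"xyz":[0,0,3],"angular":[0,0,0]},{"gripper":-1,"xyz":[0,0,5.5],"angular":[0,0,0]},{"gripper":-1,"xyz":[0,0,8],"angular":[0,0,0]},{"gripper":-1,"xyz":[0,0,9.5],"angular":[0,0,0]},{"gripper":-1,"xyz":[0,0,10.5],"angular":[0,0,0]},{"gripper":-1,"xyz":[0,0,11],"angular":[0,0,0]},{"gripper":-1,"xyz":[0,0,11.1],"angular":[0,0,0]},{"gripper":-1,"xyz":[0,0,11.1],"angular":[0,0,0]}]'

```text
clock: 23.35
position: [557.6, 222.3, 9.1]
ee_rot: [0.779, -0.627, 0.0, -0.001]
contact_force: [-0.3, 0.1, -1.8]
gripper_width: 32.3
```

Emit:
move_arm --moves '[{"gripper":-1,"xyz":[0,0,0.08],"angular":[0,0,0]},{"gripper":-1,"xyz":[0,0,0.14],"angular":[0,0,0]},{"gripper":-1,"xyz":[0,0,0.19],"angular":[0,0,0]},{"gripper":-1,"xyz":[0,0,0.22],"angular":[0,0,0]},{"gripper":-1,"xyz":[0,0,0.22],"angular":[0,0,0]}]'

```text
clock: 23.98
position: [557.4, 222.3, 7.7]
ee_rot: [0.779, -0.627, 0.0, -0.0]
contact_force: [-2.0, 0.5, 7.2]
gripper_width: 32.1
```

Emit:
move_arm --moves '[{"gripper":-0.15,"xyz":[0,0,-0.05],"angular":[0,0,0]},{"gripper":0,"xyz":[0,0,-0.05],"angular":[0,0,0]},{"gripper":0.4,"xyz":[0,0,0],"angular":[0,0,0]},{"gripper":1,"xyz":[0,0,0],"angular":[0,0,0]},{"gripper":1,"xyz":[0,0,0],"angular":[0,0,0]},{"gripper":1,"xyz":[0,0,-0.5],"angular":[0,0,0]},{"gripper":1,"xyz":[0,0,-3],"angular":[0,0,0]},{"gripper":1,"xyz":[0,0,-7],"angular":[0,0,0]},{"gripper":1,"xyz":[0,0,-11.4],"angular":[0,0,0]},{"gripper":1,"xyz":[0,0,-11.4],"angular":[0,0,0]}]'

```text
clock: 25.22
position: [559.6, 223.5, 125.1]
ee_rot: [0.779, -0.627, 0.002, -0.005]
contact_force: [-0.3, 0.1, -0.2]
gripper_width: 85.3
```

Emit:
move_arm --moves '[{"gripper":1,"xyz":[4,0.9,0],"angular":[0,0,0]},{"gripper":1,"xyz":[9.5,2.1,0],"angular":[0,0,0]},{"gripper":1,"xyz":[15,3.4,0],"angular":[0,0,0]},{"gripper":1,"xyz":[20.5,4.6,0],"angular":[0,0,0]},{"gripper":1,"xyz":[26,5.8,0],"angular":[0,0,0]},{"gripper":1,"xyz":[31.5,7.1,0],"angular":[0,0,0]},{"gripper":1,"xyz":[37,8.3,0],"angular":[0,0,0]},{"gripper":1,"xyz":[42.5,9.5,0],"angular":[0,0,0]},{"gripper":1,"xyz":[47,10.5,0],"angular":[0,0,0]},{"gripper":1,"xyz":[49.3,11.05,0],"angular":[0,0,0]}]'

```text
clock: 26.48
position: [553.5, -285.4, 119.3]
ee_rot: [0.778, -0.628, -0.001, 0.0]
contact_force: [0.3, 0.1, 0.4]
gripper_width: 85.2
```

Emit:
move_arm --moves '[{"gripper":1,"xyz":[0,0,0],"angular":[0,0,0]},{"gripper":1,"xyz":[0,0,1],"angular":[0,0,0]},{"gripper":1,"xyz":[0,0,3],"angular":[0,0,0]},{"gripper":1,"xyz":[0,0,3],"angular":[0,0,0]}]'

```text
clock: 26.98
position: [553.0, -281.5, 88.1]
ee_rot: [0.779, -0.627, -0.002, 0.001]
contact_force: [0.0, 0.4, 0.7]
gripper_width: 85.4
```

```bash
python3 - <<'E'
from h import *
np.set_printoptions(precision=1,suppress=True)
print(arm.read_state()['position'])
for n in C:
    P,_=cloud(n)
    for k,x,y,r,b in[('wide',557.8,222,17,4),('cone',553.7,-283.4,13,7)]:
        try: print(n,k,*fitobj(P,(x,y),r,b))
        except Exception as e: print(n,k,'hidden')
E
```

```text
[ 553.  -281.5   88.1]
scene wide [558.7 222.1] 162 0.5307832010687239
scene cone [ 555.  -283.5] 149 0.49359107966761684
top wide [556.6 221.8] 40 0.5894093780706555
top cone [ 552.6 -283.5] 1 1.3381695094238921e-06
```

Emit:
move_arm --moves '[{"gripper":1,"xyz":[0,0,3],"angular":[0,0,0]},{"gripper":1,"xyz":[0,0,6],"angular":[0,0,0]},{"gripper":1,"xyz":[0,0,8.1],"angular":[0,0,0]},{"gripper":1,"xyz":[0,0,8.1],"angular":[0,0,0]},{"gripper":0.2,"xyz":[0,0,8.1],"angular":[0,0,0]},{"gripper":-0.1,"xyz":[0,0,8.1],"angular":[0,0,0]},{"gripper":-0.3,"xyz":[0,0,8.1],"angular":[0,0,0]},{"gripper":-0.5,"xyz":[0,0,8.1],"angular":[0,0,0]},{"gripper":-1,"xyz":[0,0,8.1],"angular":[0,0,0]},{"gripper":-1,"xyz":[0,0,8.1],"angular":[0,0,0]}]'

```text
clock: 28.32
position: [555.0, -283.3, 10.4]
ee_rot: [0.779, -0.627, 0.001, -0.0]
contact_force: [-0.4, 1.3, 5.2]
gripper_width: 24.1
```

Emit:
move_arm --moves '[{"gripper":-1,"xyz":[0,0,0],"angular":[0,0,0]},{"gripper":-1,"xyz":[0,0,0],"angular":[0,0,0]},{"gripper":-1,"xyz":[0,0,-1],"angular":[0,0,0]},{"gripper":-1,"xyz":[0,0,-4],"angular":[0,0,0]},{"gripper":-1,"xyz":[0,0,-8],"angular":[0,0,0]},{"gripper":-1,"xyz":[0,0,-11],"angular":[0,0,0]},{"gripper":-1,"xyz":[0,0,-11],"angular":[0,0,0]},{"gripper":-1,"xyz":[0,0,-11],"angular":[0,0,0]}]'

```text
clock: 29.32
position: [553.5, -282.7, 118.1]
ee_rot: [0.779, -0.627, -0.001, 0.0]
contact_force: [-0.6, 0.4, -1.8]
gripper_width: 24.4
```

Emit:
move_arm --moves '[{"gripper":-1,"xyz":[-2,-0.4,0],"angular":[0,0,0]},{"gripper":-1,"xyz":[-6.5,-1.3,0],"angular":[0,0,0]},{"gripper":-1,"xyz":[-12,-2.4,0],"angular":[0,0,0]},{"gripper":-1,"xyz":[-17.5,-3.5,0],"angular":[0,0,0]},{"gripper":-1,"xyz":[-23,-4.6,0],"angular":[0,0,0]},{"gripper":-1,"xyz":[-28.5,-5.7,0],"angular":[0,0,0]},{"gripper":-1,"xyz":[-34,-6.8,0],"angular":[0,0,0]},{"gripper":-1,"xyz":[-39.5,-7.9,0],"angular":[0,0,0]},{"gripper":-1,"xyz":[-45,-9,0],"angular":[0,0,0]},{"gripper":-1,"xyz":[-49.9,-10,0],"angular":[0,0,0]}]'

```text
clock: 30.58
position: [544.1, 228.0, 118.0]
ee_rot: [0.779, -0.627, -0.0, 0.001]
contact_force: [0.8, -0.3, -0.8]
gripper_width: 24.5
```

Emit:
move_arm --moves '[{"gripper":-1,"xyz":[-3.5,-0.7,0],"angular":[0,0,0]},{"gripper":-1,"xyz":[-5,-1,0],"angular":[0,0,0]},{"gripper":-1,"xyz":[-5,-1,1],"angular":[0,0,0]},{"gripper":-1,"xyz":[-5,-1,3],"angular":[0,0,0]},{"gripper":-1,"xyz":[-5,-1,5.5],"angular":[0,0,0]},{"gripper":-1,"xyz":[-5,-1,8],"angular":[0,0,0]},{"gripper":-1,"xyz":[-5,-1,9.5],"angular":[0,0,0]},{"gripper":-1,"xyz":[-5,-1,10.5],"angular":[0,0,0]},{"gripper":-1,"xyz":[-5,-1,11.1],"angular":[0,0,0]},{"gripper":-1,"xyz":[-5,-1,11.1],"angular":[0,0,0]}]'

```text
clock: 31.82
position: [544.9, 276.7, 8.4]
ee_rot: [0.779, -0.627, 0.0, -0.0]
contact_force: [-0.4, -0.2, -0.7]
gripper_width: 24.6
```

Emit:
move_arm --moves '[{"gripper":-1,"xyz":[0,0,0.05],"angular":[0,0,0]},{"gripper":-1,"xyz":[0,0,0.1],"angular":[0,0,0]},{"gripper":-1,"xyz":[0,0,0.15],"angular":[0,0,0]},{"gripper":-1,"xyz":[0,0,0.2],"angular":[0,0,0]},{"gripper":-1,"xyz":[0,0,0.2],"angular":[0,0,0]}]'

```text
clock: 32.45
position: [545.0, 276.9, 7.4]
ee_rot: [0.779, -0.627, 0.0, -0.0]
contact_force: [-2.3, -0.0, 4.3]
gripper_width: 23.8
```

Emit:
move_arm --moves '[{"gripper":-0.35,"xyz":[0,0,-0.05],"angular":[0,0,0]},{"gripper":-0.2,"xyz":[0,0,-0.05],"angular":[0,0,0]},{"gripper":0.2,"xyz":[0,0,0],"angular":[0,0,0]},{"gripper":1,"xyz":[0,0,0],"angular":[0,0,0]},{"gripper":1,"xyz":[0,0,0],"angular":[0,0,0]},{"gripper":1,"xyz":[0,0,-0.5],"angular":[0,0,0]},{"gripper":1,"xyz":[0,0,-3],"angular":[0,0,0]},{"gripper":1,"xyz":[0,0,-7],"angular":[0,0,0]},{"gripper":1,"xyz":[0,0,-12],"angular":[0,0,0]},{"gripper":1,"xyz":[0,0,-16],"angular":[0,0,0]}]'

```text
clock: 33.7
position: [545.1, 276.8, 169.0]
ee_rot: [0.779, -0.627, 0.0, -0.001]
contact_force: [0.4, 0.1, -0.2]
gripper_width: 85.7
```

Emit:
move_arm --moves '[{"gripper":1,"xyz":[-5,0,-3],"angular":[0,0,0]},{"gripper":1,"xyz":[-10,0,-3],"angular":[0,0,0]},{"gripper":1,"xyz":[-15,0,-3],"angular":[0,0,0]},{"gripper":1,"xyz":[-15,0,-3],"angular":[0,0,0]},{"gripper":1,"xyz":[-15,0,-3],"angular":[0,0,0]}]'

```text
clock: 34.33
position: [512.5, 422.9, 196.2]
ee_rot: [0.779, -0.627, 0.0, 0.0]
contact_force: [0.4, 0.4, 0.5]
gripper_width: 85.3
```

```bash
python3 - <<'E'
from h import *
np.set_printoptions(precision=1,suppress=True)
for n in C:
    P,_=cloud(n)
    for k,x,y,r,b in[('slim',583.6,113.1,12,4),('step',570,167.4,15,4),('wide',557.8,222,17,4),('cone',545.1,276.4,13,4)]:
        try: print(n,k,fitobj(P,(x,y),r,b)[0]-(x,y))
        except Exception as e: print(n,k,'hidden')
s,_=arm.get_image('scene');t,_=arm.get_image('top')
a=cv2.resize(s[120:240,340:510],(680,480//1*1),interpolation=cv2.INTER_CUBIC)[:380]
b=cv2.resize(t[150:225,180:320],(560,300),interpolation=cv2.INTER_CUBIC)[:220]
o=np.zeros((600,680,3),np.uint8);o[:380]=a;o[380:,:560]=b;cv2.imwrite('pics/end.png',o)
E
```

```text
scene slim [1.8 0.4]
scene step [1.5 0.2]
scene wide [0.9 0.3]
scene cone [ 1.  -0.3]
top slim [-0.4  1.7]
top step [-0.6  1.6]
top wide [-1.  -0.4]
top cone [-1.4  0.7]
```

View pics/end.png

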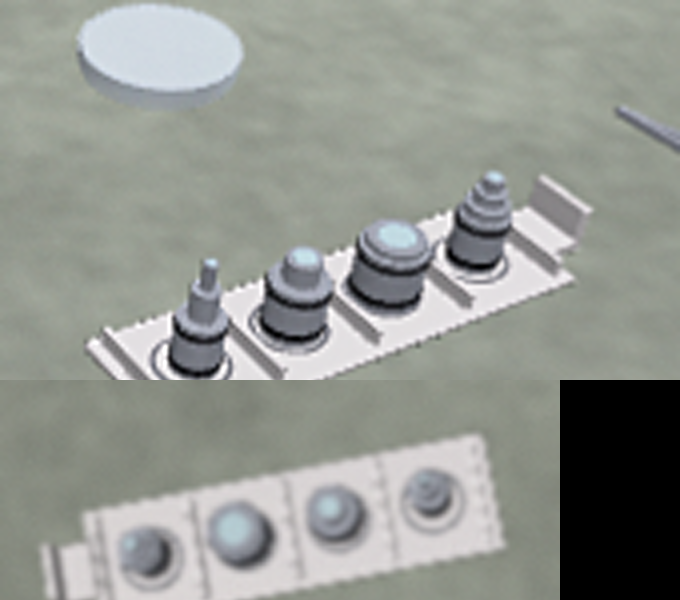

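All four stand upright on their circles. Starting at the rack's tab they are cone, wide, stepped and slim, which is the right reverse order, so I hand in.

```bash
python3 -c "from bench import arm; print(arm.job_done())"
```

```text
the job is handed in; nothing more can be done
None
```

I moved all four objectives to the rack in reverse order and handed the job in at about 34.5 s of the 107 s allowed. From the rack's tab they now stand cone, wide, stepped, slim; on the tray the order from its tab was slim, stepped, wide, cone. I lowered each one until the wrist force showed contact, then released it.

- **Final check:** In both cameras every centre is within about 2 mm of its bay centre (12 mm allowed). All four look upright on their circles, and the gripper was open and well clear.
- **Disagreements:** The two cameras differ by about 2 mm, which fits the calibration limit. The gripper width read about 1.5–2 mm under the stated barrel diameters each time, but every grip held.

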